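# Fudge from the scoop into a two-part dish

## Robot

A 7-joint arm with a two-finger parallel gripper is mounted at the origin on a cart in front of the work surface, level with it; the furniture and walls round the work are solid. World frame = base frame: x ahead of the robot, y to its left, z up, the work surface at z = 0. Lengths are in mm, angles in rad, forces in N, time in s.
With the tool pointing down it reaches from about 425 to 825 mm from the base axis. Payload 3.6 kg.
Tool frame: the origin (TCP) lies between the finger pads; the fingertips stand 8 mm ahead of it and the grasp point (between the pads) lies 11 mm behind it (arm.tip_extent is the distance from the TCP to the fingertips, in mm); z points along the fingers, y is the line along which they close (so a half turn about z gives the same grasp; the last joint's range is limited). The gripper opens to 93 mm and grips with 3 to 60 N. Pads are 15 mm wide; open, the fingers measure 128 mm over their backs; the gripper's body (75 mm by 188 mm) begins 65 mm behind the grasp point.
Start: joints at [-1.286, 0.615, -0.013, 1.423, 0.008, 1.103, -0.04], TCP at [199.368, 618.639, 226.64] pointing down, gripper open.
Joint ranges: [-3.12, 3.12], [-0.3, 2.06], [-1.34, 1.32], [0.26, 2.42], [-1.36, 4.5], [0.01, 1.98], [-2.84, 2.84]. Speed limits (rad/s): [2.79, 2.79, 3.14, 3.14, 3.14, 3.14, 3.14].

## Interface

Orientations are given as a 3x3 rotation matrix whose columns are the frame's x, y, z axes.
In Python, from cell import arm, eyes, order gives the robot as it stands.
- The arm moves only by the shell command python3 -m handwheel 'ROWS' [FORCE]. ROWS is JSON, a list of rows, each a list of 7 numbers: the finger opening in m, from 0 to 0.093, then the shift along the world's x, y, z in m, then the turn, a rotation vector about the world's x, y, z in rad. In form: [[claw, tx, ty, tz, ax, ay, az], ...]. A call has 1 to 10 rows; each row is the pose to reach, as a shift and turn from the pose commanded when the call began; what a row does not reach only later rows make up. A row lasts 1/8 s, in which the tool goes at most 62.5 mm and 10.7 degrees, less where a joint would pass 70% of its speed; a pose out of reach is approached as far as the arm can. A call with a gripper value outside its range is refused whole. The fingers move at their own pace and stop on an object; FORCE is the grip in N (left out, the last holds). Time passes only in rows, so rows that repeat a pose let the fingers close. It gives the time, the measured TCP pose, the force, the opening and the grip force at its end, in the units of the state.
- arm.state(): the state, without advancing time (a new reading comes with each control period).
- eyes.snapshot(name): name is "side" or "top" or "wrist"; returns (picture, depth): 400x640x3 uint8, red, green, blue; 400x640 float32, mm along the optical axis (not along the pixel's ray), 0 where there is no reading.
- eyes.calibration(name): a dict with "intrinsics" (3x3 intrinsics, pixels), "cam_to_world" (4x4, takes a point from camera to world coordinates); the wrist camera has in their place "T_tool_cam" (4x4, takes a point from camera to tool coordinates, whose origin is the TCP and whose axes are the flange's). Camera axes: x right, y down, z forward; pixel columns grow to the right and rows downward; lengths in mm; the calibration is good to about 2 mm. A picture is of the moment at which its call begins: read the wrist's pose just before it. calibration takes no time and is no camera call.
- order.sign_off(): hands the job in; it is judged then, once.
The state is a dict: "t": time; "q": joint angles; "joint_velocities": joint speeds; "joint_torque": joint torques, N m; "position": TCP position; "tool_rot": TCP orientation; "force": force on the tool from outside, world axes, zero at the start; "torque": the same for the moment, N m; "finger_gap": opening from 0.0 (shut) to 1.0 (fully open); "grasp_force": force on a finger pad.
Only numpy, scipy, OpenCV 4.12 (cv2) and the standard library are available. Lean on these libraries where they do the work, as an engineer would, in place of code of your own. Each camera call takes 0.05 s, during which the arm holds its last target. There are 200 camera calls.

## Task

Take the loaded scoop by its handle, draw it up out of its wooden cradle without spilling, turn it nose-down close above the white dish (about a hand's breadth at most, not from high up) and shake all six pieces of fudge into it, shared fairly between its two compartments, with at least two pieces in each. Finish while still holding the emptied scoop there: nose-down over the dish, gripped, raised clear of dish and cradle, so that the last crumbs fall in the dish. Do not push the dish away and leave the mug, honey jar, garlic and glass where they are.

Things in the scene. Friction and masses are not known exactly. Their poses are not given: they have to be found in the camera images.
- cradle: fixed oak cradle under the scoop, 124 x 74 mm, 46 mm high. Origin: centre of its underside, x towards the scoop's nose, which points away from the robot (yaw within 0.3). The scoop stands level on a seat 20 mm up, between cheeks (3 mm play each side), a 46 mm high back rail with a 28 mm notch for the neck and a front stop 7 mm above the seat: it comes out straight up, clear once lifted 30 mm.
- scoop: the scoop, loose, about 0.16 kg plus the fudge: flat-floored metal pan 102 x 50 mm, open at the nose, floor and walls 3 mm, sides 37 mm high at the back falling to 11 mm at the nose, dark wooden handle behind. Origin: centre of the pan's underside, x towards the nose, z up. Fudge begins to slide with the nose 25 to 37 degrees below level; 50 to 60 degrees and a little shaking empty it.
- scoop_grip (a point): where to grip the handle, 98 mm behind and 35.5 mm above the scoop's origin. The wooden handle is 16 mm wide with flat sides (across the scoop's y), 20 mm high, runs from 66 to 150 mm behind the origin and rises 10 degrees to its rear. In the cradle this point is 55 mm above the worktop; the cradle's back rail ends 37 mm before it.
- scoop_nose (a point): middle of the front edge of the pan's floor, 52 mm before the scoop's origin; the fudge leaves the scoop here.
- dish: loose white oblong stoneware dish, blue rim, 0.8 kg, 230 x 126 mm outside, 36 mm high (rim bead to 40 mm), walls and floor 6 mm. Origin: centre of its underside, x along its long side, roughly away from the robot (yaw within 0.3). A rounded ridge, 5 mm wide and 20 mm high, crosses it at x = 0 along y: the compartments are x > 0 and x < 0, 106 x 114 mm each. A wall rises some 0.3 m right of its right-hand place.
- fudge_0: piece of brown fudge, block 20 x 20 x 16 mm, 10 g, one of six that start in the scoop's pan in two rows of three along it. Origin at its centre.
- fudge_1: piece of brown fudge, block 20 x 20 x 16 mm, 10 g, one of six that start in the scoop's pan in two rows of three along it. Origin at its centre.
- fudge_2: piece of brown fudge, block 20 x 20 x 16 mm, 10 g, one of six that start in the scoop's pan in two rows of three along it. Origin at its centre.
- fudge_3: piece of brown fudge, block 20 x 20 x 16 mm, 10 g, one of six that start in the scoop's pan in two rows of three along it. Origin at its centre.
- fudge_4: piece of brown fudge, block 20 x 20 x 16 mm, 10 g, one of six that start in the scoop's pan in two rows of three along it. Origin at its centre.
- fudge_5: piece of brown fudge, block 20 x 20 x 16 mm, 10 g, one of six that start in the scoop's pan in two rows of three along it. Origin at its centre.
- mug_green: green mug, 86 mm wide, 96 mm high, a bystander. Origin at the centre of its underside.
- honey: honey jar, 71 mm wide, 110 mm high, a bystander. Origin at the centre of its underside.
- garlic: bulb of garlic, 60 mm wide, 58 mm high, a bystander that lies between cradle and dish. Origin at the centre of its underside.
- tumbler: drinking glass, 81 mm wide, 91 mm high, a bystander. Origin at the centre of its underside.

How it is judged (in metres and radians):
On the way, in this order (a step that is already met when the one before it is completed fails the run):
1. the scoop is drawn up out of the cradle, level, with all the fudge in it (z of scoop in the frame of cradle above 0.06 m and angle between scoop's own z axis and vertical below 0.35 rad and contact force between scoop and cradle below 0.1 N and distance between each of fudge_0, fudge_1, fudge_2, fudge_3, fudge_4, fudge_5 and scoop below 0.065 m), for 0.1 s.
2. the scoop is turned nose-down over the dish (angle between scoop's own x axis and vertical above 2.094 rad and x of scoop_nose in the frame of dish between -0.115 and 0.115 m and y of scoop_nose in the frame of dish between -0.063 and 0.063 m and contact force between scoop and the fingers above 1 N), for 0.1 s.
At the end, for the whole second after the job is handed in: All six pieces lie in the dish, at least two in each compartment; the scoop is held in the fingers with its nose more than 30 degrees below level, the nose above the dish and between 42 and 160 mm above the worktop, touching neither dish nor cradle; the dish is within 30 mm of where it stood (all of step 2 and x of fudge_0 in the frame of dish between -0.112 and 0.112 m and x of fudge_1 in the frame of dish between -0.112 and 0.112 m and x of fudge_2 in the frame of dish between -0.112 and 0.112 m and x of fudge_3 in the frame of dish between -0.112 and 0.112 m and x of fudge_4 in the frame of dish between -0.112 and 0.112 m and x of fudge_5 in the frame of dish between -0.112 and 0.112 m and y of fudge_0 in the frame of dish between -0.06 and 0.06 m and y of fudge_1 in the frame of dish between -0.06 and 0.06 m and y of fudge_2 in the frame of dish between -0.06 and 0.06 m and y of fudge_3 in the frame of dish between -0.06 and 0.06 m and y of fudge_4 in the frame of dish between -0.06 and 0.06 m and y of fudge_5 in the frame of dish between -0.06 and 0.06 m and z of fudge_0 in the frame of dish between 0 and 0.045 m and z of fudge_1 in the frame of dish between 0 and 0.045 m and z of fudge_2 in the frame of dish between 0 and 0.045 m and z of fudge_3 in the frame of dish between 0 and 0.045 m and z of fudge_4 in the frame of dish between 0 and 0.045 m and z of fudge_5 in the frame of dish between 0 and 0.045 m and x of any of fudge_0, fudge_1, fudge_2, fudge_3, fudge_4 in the frame of dish above 0 m and x of any of fudge_0, fudge_1, fudge_2, fudge_3, fudge_5 in the frame of dish above 0 m and x of any of fudge_0, fudge_1, fudge_2, fudge_4, fudge_5 in the frame of dish above 0 m and x of any of fudge_0, fudge_1, fudge_3, fudge_4, fudge_5 in the frame of dish above 0 m and x of any of fudge_0, fudge_2, fudge_3, fudge_4, fudge_5 in the frame of dish above 0 m and x of any of fudge_1, fudge_2, fudge_3, fudge_4, fudge_5 in the frame of dish above 0 m and x of any of fudge_0, fudge_1, fudge_2, fudge_3, fudge_4 in the frame of dish below 0 m and x of any of fudge_0, fudge_1, fudge_2, fudge_3, fudge_5 in the frame of dish below 0 m and x of any of fudge_0, fudge_1, fudge_2, fudge_4, fudge_5 in the frame of dish below 0 m and x of any of fudge_0, fudge_1, fudge_3, fudge_4, fudge_5 in the frame of dish below 0 m and x of any of fudge_0, fudge_2, fudge_3, fudge_4, fudge_5 in the frame of dish below 0 m and x of any of fudge_1, fudge_2, fudge_3, fudge_4, fudge_5 in the frame of dish below 0 m and height (world z) of scoop_nose between 0.042 and 0.16 m and contact force between scoop and dish below 0.2 N and contact force between scoop and cradle below 0.2 N and distance of dish from where it was at the start of the episode below 0.03 m); the arm keeps its last pose, push and grip.
It fails at once if the scoop is tipped nose-down (over 30 degrees) with its nose more than 160 mm above the worktop (angle between scoop's own x axis and vertical above 2.094 rad and height (world z) of scoop_nose above 0.16 m).
It fails at once if the dish is pushed more than 30 mm (distance of dish from where it was at the start of the episode above 0.03 m).
It fails at once if the mug, honey jar, garlic or glass is moved more than 30 mm (distance of any of mug_green, honey, garlic, tumbler from where it was at the start of the episode above 0.03 m).
It also fails if it takes over 48 s, if anything falls off the work surface, if the arm or the gripper's body presses on something with over 40 N, if the wrist force passes 120 N, or if a joint passes its speed limit or range.

## Working session

There is one attempt and no reset: what is moved stays moved. The work goes in short steps, Python scripts to look and compute and a shell command to move; the robot and the scene stay as the last step left them, time stands still between calls to the robot, and variables do not carry over. Pictures are saved under pics/ and viewed, at most 10 in all, crops included, and the job is handed in when it is done.

```bash
ls; mkdir -p pics; python3 - <<'E'
from cell import arm,eyes,order
import cv2,numpy as np
for n in ("top","side"):
    p,d=eyes.snapshot(n); cv2.imwrite(f"pics/{n}0.png",p[...,::-1]); np.savez(f"pics/{n}0.npz",p=p,d=d)
    c=eyes.calibration(n); print(n,c['intrinsics'].tolist(),np.round(c['cam_to_world'],3).tolist(),(d>0).mean())
s=arm.state();print(s)
c=eyes.calibration("wrist");print(c)
E
```

```text
pics
top [[368.7248802622206, 0.0, 318.40150355443495], [0.0, 368.7248802622206, 197.32401005813134], [0.0, 0.0, 1.0]] [[-0.02, -0.993, 0.12, 523.068], [-1.0, 0.021, 0.008, 145.503], [-0.01, -0.12, -0.993, 988.634], [0.0, 0.0, 0.0, 1.0]] 0.99591015625
side [[502.60720109461164, 0.0, 321.11687743900507], [0.0, 502.60720109461164, 193.86820176739374], [0.0, 0.0, 1.0]] [[-0.978, -0.116, 0.176, 420.937], [-0.21, 0.6, -0.772, 1076.412], [-0.016, -0.791, -0.611, 799.382], [0.0, 0.0, 0.0, 1.0]] 0.995984375
{'t': 0.1, 'q': array([-1.28553568,  0.61583493, -0.01260069,  1.42468317,  0.0080938 ,
        1.10338001, -0.0404114 ]), 'joint_velocities': array([ 0.00105357, -0.00398915,  0.0007126 , -0.00498282, -0.00160025,
        0.00087584, -0.00010594]), 'joint_torque': array([ 9.67967389e-04, -4.60043049e+01,  2.09801132e-01, -1.66247731e+01,
       -6.11922587e-02,  1.69019104e-02,  8.70174426e-05]), 'position': array([199.16843448, 618.03628815, 225.60733729]), 'tool_rot': array([[-9.51806646e-01,  3.06698010e-01, -6.63149691e-04],
       [ 3.06698725e-01,  9.51804205e-01, -2.15570847e-03],
       [-2.99628340e-05, -2.25520482e-03, -9.99997457e-01]]), 'force': array([-1.06218768,  0.10292712, -0.33713034]), 'torque': array([-0.00935727,  0.00079357,  0.01358606]), 'grasp_force': 0.0, 'finger_gap': 0.9983667862068795}
{'intrinsics': array([[359.71905452,   0.        , 324.24227667],
       [  0.        , 359.71905452, 207.04398598],
       [  0.        ,   0.        ,   1.        ]]), 'T_tool_cam': array([[-1.19707106e-03, -9.63908855e-01, -2.66229761e-01,
         7.30326485e+01],
       [ 9.99999270e-01, -1.19719132e-03, -1.61840935e-04,
        -2.59048234e-02],
       [-1.62728047e-04, -2.66229760e-01,  9.63909585e-01,
        -1.58594427e+02],
       [ 0.00000000e+00,  0.00000000e+00,  0.00000000e+00,
         1.00000000e+00]])}
```

View pics/top0.png

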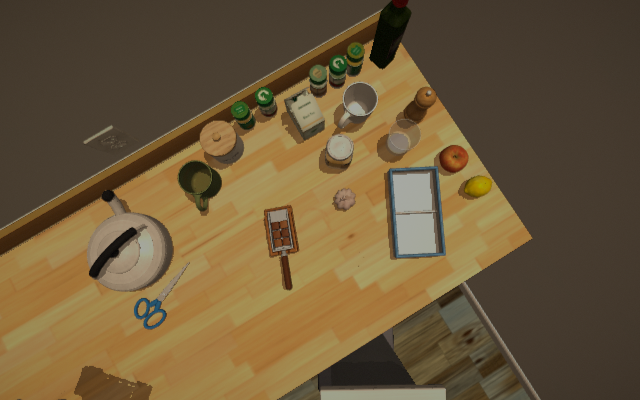

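View pics/side0.png

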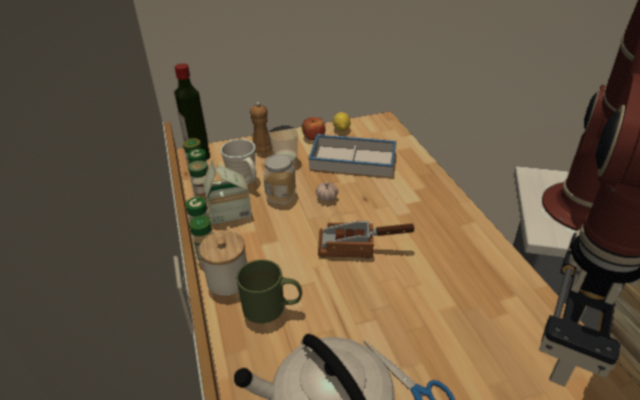

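The top view shows the scoop in its cradle at about (281,245), with the handle running to (287,288). The dish is at (388–444, 167–259), the garlic at (344,199), the honey at (340,150), the glass at (403,135) and the green mug at (197,182). The side view shows the same: scoop (365,235), handle end (413,228), dish (353,157), garlic (327,193).

```bash
cat > h.py <<'E'
import numpy as np,cv2
from cell import arm,eyes
def load(n):
    z=np.load(f"pics/{n}.npz"); return z['p'],z['d']
def ray(n,uv):
    c=eyes.calibration(n); K,T=c['intrinsics'],c['cam_to_world']
    uv=np.atleast_2d(np.float64(uv)); r=np.c_[uv,np.ones(len(uv))]@np.linalg.inv(K).T
    return T[:3,3],r@T[:3,:3].T
def plane(n,uv,z):
    o,r=ray(n,uv); return o+r*((z-o[2])/r[:,2])[:,None]
def cloud(n,d):
    v,u=np.mgrid[:400,:640]; o,r=ray(n,np.c_[u.ravel(),v.ravel()]); return (o+r*d.reshape(-1,1)).reshape(400,640,3)
def two(a,ua,b,ub):
    o1,r1=ray(a,ua);o2,r2=ray(b,ub);r1=r1[0];r2=r2[0]
    s=np.linalg.lstsq(np.c_[r1,-r2],o2-o1,rcond=None)[0]; p,q=o1+s[0]*r1,o2+s[1]*r2
    return (p+q)/2,np.linalg.norm(p-q)
E
python3 - <<'E'
from h import *
np.set_printoptions(precision=1,suppress=True)
for n,rd,rs,rg,rh in (("top",(slice(155,270),slice(380,455)),(slice(200,295),slice(258,305)),(slice(185,215),slice(330,360)),0),("side",(slice(125,185),slice(300,405)),(slice(215,262),slice(312,418)),(slice(178,208),slice(312,342)),0)):
    p,d=load(n+"0"); X=cloud(n,d); hsv=cv2.cvtColor(p,cv2.COLOR_RGB2HSV)
    m=np.zeros((400,640),np.uint8); m[rd]=((hsv[...,0]>90)&(hsv[...,0]<125)&(hsv[...,1]>70))[rd]
    vs,us=np.nonzero(m); P=plane(n,np.c_[us,vs],40)
    r=cv2.minAreaRect(P[:,:2].astype(np.float32)); print(n,"dish rim",len(us),r,"depth z",np.percentile(X[m>0][:,2],[10,50,90]))
    print(" table z",np.median(X[300:320,330:350,2]) if n=="top" else 0)
    Z=X[rs]; h=(Z[...,2]>8)
    q=Z[h]; print(" scoop+cradle x,y pct",np.percentile(q,[1,50,99],axis=0))
    # handle: dark pixels
    V=hsv[...,2]; 
    g=X[rg]; g=g[g[...,2]>8]; print(" garlic",g.mean(0),g.min(0),g.max(0))
    c=p[rs]; 
    cv2.imwrite(f"pics/{n}_crop.png",cv2.resize(c[...,::-1],None,fx=6,fy=6,interpolation=cv2.INTER_CUBIC))
E
python3 - <<'E'
import cv2,numpy as np
a=cv2.imread('pics/top_crop.png');b=cv2.imread('pics/side_crop.png')
a=cv2.rotate(a,cv2.ROTATE_90_CLOCKWISE)
w=max(a.shape[1],b.shape[1]);o=np.zeros((a.shape[0]+b.shape[0],w,3),np.uint8)
o[:a.shape[0],:a.shape[1]]=a;o[a.shape[0]:,:b.shape[1]]=b;print(o.shape);cv2.imwrite('pics/crops.png',o)
E
```

```text
top dish rim 557 ((597.201171875, -98.11779022216797), (228.2253875732422, 125.34109497070312), 1.5041530132293701) depth z [37.7 40.  42.2]
 table z 0.3565631397343054
 scoop+cradle x,y pct [[415.7 209.   15.7]
 [542.7 245.5  39.9]
 [615.8 291.3  75.5]]
 garlic [631.   85.8  54.3] [523.1  56.8  21.7] [662.4 145.5 988.6]
side dish rim 125 ((595.6319580078125, -95.81317901611328), (227.29534912109375, 124.76795959472656), 1.5469084978103638) depth z [36.2 39.  42.2]
 table z 0
 scoop+cradle x,y pct [[412.5 219.    9.5]
 [537.1 254.3  40.3]
 [613.  296.6  74. ]]
 garlic [627.  109.5  45. ] [420.9  66.3  10.2] [ 660.7 1076.4  799.4]
(564, 636, 3)
```

View pics/crops.png

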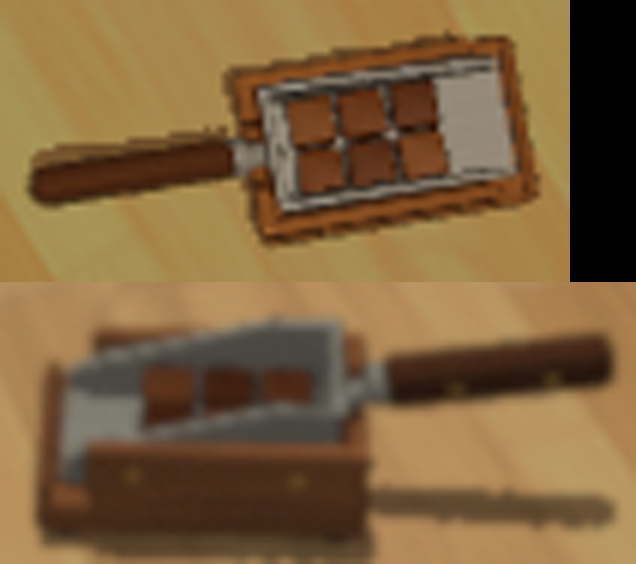

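The crops show the dark handle, the steel neck in the notch, six pieces in two rows of three toward the rear of the pan, and an empty 20 mm strip at the nose. I'll measure the handle line from two views and the cradle outline.

```bash
python3 - <<'E'
from h import *
np.set_printoptions(precision=1,suppress=True)
for n,rs in (("top",(slice(252,295),slice(275,296))),("side",(slice(222,240),slice(374,416)))):
    p,d=load(n+"0"); X=cloud(n,d); V=cv2.cvtColor(p,cv2.COLOR_RGB2HSV)[...,2]
    m=np.zeros((400,640),bool); m[rs]=((V<110)&(X[...,2]>35)&(X[...,2]<90))[rs]
    vs,us=np.nonzero(m);Q=X[m]
    x0=Q[:,:2].mean(0); w=np.linalg.svd(Q[:,:2]-x0,full_matrices=False)[2][0]; w*=np.sign(w[0])
    s=(Q[:,:2]-x0)@w; t=(Q[:,:2]-x0)@[-w[1],w[0]]
    print(n,len(us),"cen",Q.mean(0),"yaw",np.arctan2(w[1],w[0]),"s",np.percentile(s,[1,99]),"t",np.percentile(t,[2,98]))
    print(" rear",x0+w*s.min()," front",x0+w*s.max(), "zfit",np.polyfit(s,Q[:,2],1))
    # ends in pixels
    print(" px extents",us.min(),us.max(),vs.min(),vs.max())
    if n=="top":
        rs=(slice(200,262),slice(258,305));h=np.zeros((400,640),bool);h[rs]=((X[...,2]>28)&(X[...,2]<90))[rs]
        r=cv2.minAreaRect(X[h][:,:2].astype(np.float32));print(" cradle",r)
    for nm,sl in (("fudge",0),):
        hs=cv2.cvtColor(p,cv2.COLOR_RGB2HSV)
for nm,rt in (("honey",(130,172,322,358)),("tumbler",(110,158,383,422)),("mug",(155,215,175,225)),("garlic",(185,213,330,358))):
    p,d=load("top0");X=cloud("top",d)[rt[0]:rt[1],rt[2]:rt[3]].reshape(-1,3);X=X[(X[:,2]>15)&(X[:,2]<150)]
    print(nm,X[:,:2].min(0),X[:,:2].max(0),X[:,2].max())
E
```

```text
top 236 cen [453.4 236.1  64.9] yaw 0.18495865713624976 s [-42.7  47.2] t [-7.9 10.3]
 rear [410.4 228. ]  front [503.5 245.4] zfit [-0.2 64.9]
 px extents 275 291 252 289
 cradle ((545.2216796875, 251.1449432373047), (140.93605041503906, 70.68389892578125), 9.588948249816895)
side 330 cen [449.4 239.3  61.3] yaw 0.1623570602422526 s [-40.7  41.4] t [-7.5  4.9]
 rear [407.8 232.5]  front [492.3 246.3] zfit [-0.2 61.3]
 px extents 374 413 224 235
honey [715.8  62.2] [787.1 133.9] 115.7874206848021
tumbler [ 746.  -129.7] [873.5 -26.2] 94.90780046111479
mug [607.2 384.8] [749.3 498.6] 102.11174183225899
garlic [606.7  56.8] [662.4 112.2] 57.521235627091414
```

```bash
cat >> h.py <<'E'
from scipy.spatial.transform import Rotation as Ro
def tool(yaw,tilt,roll=0):
    """tool_rot for the scoop level at yaw, tool tipped forward by tilt (gripping along scoop y)"""
    ry=Ro.from_euler('z',yaw)*Ro.from_euler('y',-tilt)
    return ry.as_matrix()@np.array([[-1,0,0],[0,1,0],[0,0,-1.]])
def go(p0,R0,p1,R1):
    w=Ro.from_matrix(R1@R0.T).as_rotvec()
    print("shift m",np.round((p1-p0)/1000,4),"rotvec",np.round(w,4),"deg",np.round(np.degrees(np.linalg.norm(w)),1))
E
python3 - <<'E'
from h import *
print([a for a in dir(arm) if a[0]!='_'])
s=arm.state(); R0=s['tool_rot']; p0=np.array([199.4,618.6,226.6])
a=np.radians(20); R1=tool(.17,a); print(R1.round(3))
g=np.array([460.5,239,55])+11*R1[:,2]; print("grasp TCP",g)
go(p0,R0,g+[0,0,110],R1)
E
```

```text
['Unreachable', 'state', 'tip_extent']
[[-0.926 -0.169  0.337]
 [-0.159  0.986  0.058]
 [-0.342 -0.    -0.94 ]]
grasp TCP [464.20798828 239.63650148  44.66338117]
shift m [ 0.2648 -0.379  -0.0719] rotvec [-0.0227 -0.3517  0.4772] deg 34.0
```

```bash
python3 -m handwheel '[[0.06,0.02,-0.03,0.03,-0.002,-0.035,0.048],[0.06,0.05,-0.075,0.03,-0.005,-0.07,0.095],[0.06,0.085,-0.12,0.03,-0.007,-0.106,0.143],[0.06,0.12,-0.17,0.03,-0.01,-0.14,0.19],[0.06,0.155,-0.22,0.02,-0.012,-0.176,0.24],[0.06,0.19,-0.27,0,-0.015,-0.21,0.286],[0.06,0.22,-0.315,-0.02,-0.017,-0.246,0.334],[0.06,0.245,-0.35,-0.05,-0.02,-0.3,0.4],[0.06,0.265,-0.379,-0.072,-0.0227,-0.3517,0.4772],[0.06,0.265,-0.379,-0.072,-0.0227,-0.3517,0.4772]]' 60; python3 - <<'E'
from h import *
s=arm.state();p,d=eyes.snapshot("wrist");cv2.imwrite("pics/w1.png",p[...,::-1]);np.savez("pics/w1.npz",p=p,d=d,pos=s['position'],R=s['tool_rot']);print(s['q'].round(3),s['position'].round(1),s['tool_rot'].round(3))
E
```

```text
t: 1.35
position: [463.5, 235.1, 152.4]
tool_rot: [[-0.929, -0.164, 0.333], [-0.155, 0.986, 0.053], [-0.337, -0.002, -0.942]]
force: [0.3, 0.5, -0.9]
finger_gap: 0.645
grasp_force: 0.0
[-0.672  0.416  0.101  2.165  0.383  0.267  0.795] [463.5 235.1 152.4] [[-0.929 -0.164  0.333]
 [-0.155  0.986  0.053]
 [-0.337 -0.002 -0.942]]
```

View pics/w1.png

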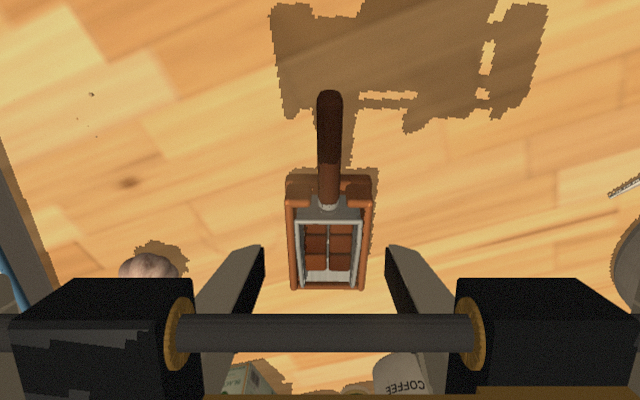

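The wrist view shows the handle rear end at (330,92), the neck at (328,205), the pan with six pieces at (328,247), and the fingers open on either side. Next I measure the handle from here.

```bash
python3 - <<'E'
from h import *
np.set_printoptions(precision=2,suppress=True)
z=np.load("pics/w1.npz");p,d,pos,R=z['p'],z['d'],z['pos'],z['R']
c=eyes.calibration("wrist");T=np.eye(4);T[:3,:3]=R;T[:3,3]=pos;T=T@c['T_tool_cam'];K=c['intrinsics']
v,u=np.mgrid[:400,:640];r=np.c_[u.ravel(),v.ravel(),np.ones(u.size)]@np.linalg.inv(K).T
X=((r*d.reshape(-1,1))@T[:3,:3].T+T[:3,3]).reshape(400,640,3)
print("table",np.median(X[120:170,80:200,2]))
V=p.max(2)
def fit(m,nm):
    Q=X[m];x0=Q[:,:2].mean(0);w=np.linalg.svd(Q[:,:2]-x0,full_matrices=False)[2][0];w*=np.sign(w[0]);n=np.array([-w[1],w[0]])
    s=(Q[:,:2]-x0)@w;t=(Q[:,:2]-x0)@n
    tm=(np.percentile(t,2)+np.percentile(t,98))/2; c0=x0+tm*n
    print(nm,m.sum(),"c",c0,"yaw",np.arctan2(w[1],w[0]),"t",np.percentile(t,[1,99]),"rear",c0+w*s.min(),"front",c0+w*s.max(),"z",np.polyfit(s,Q[:,2],1)); return c0,w
m=np.zeros_like(V,bool);m[85:180,310:350]=((X[...,2]>40)&(X[...,2]<95))[85:180,310:350]
c0,w=fit(m,"handle")
m=np.zeros_like(V,bool);m[170:295,275:385]=((X[...,2]>40)&(X[...,2]<50)&(p[...,0]>p[...,2]*1.6))[170:295,275:385]
fit(m,"cradle top"); print(cv2.minAreaRect(X[m][:,:2].astype(np.float32)))
f=(460.5-c0[0])/w[0]; print("handle at x=460.5: y",c0[1]+w[1]*f)
E
```

```text
table 0.47770262615455295
handle 2196 c [433.93 232.66] yaw 0.1603437936363172 t [-7.72  7.89] rear [407.98 228.46] front [470.18 238.52] z [-0.11 68.43]
cradle top 2272 c [535.13 249.32] yaw 0.14884538006319806 t [-34.75  34.6 ] rear [495.61 243.39] front [598.19 258.77] z [-0.   44.76]
((546.8611450195312, 251.15179443359375), (103.35204315185547, 70.10102081298828), 8.945819854736328)
handle at x=460.5: y 236.95888416711767
```

```bash
python3 - <<'E'
from h import *
s0=arm.state();print(s0['position'].round(1))
R0=np.array([[-9.51806646e-01,3.06698010e-01,-6.63149691e-04],[3.06698725e-01,9.51804205e-01,-2.15570847e-03],[-2.99628340e-05,-2.25520482e-03,-9.99997457e-01]])
Rc=Ro.from_rotvec([-.0227,-.3517,.4772]).as_matrix()@R0; pc=np.array([464.4,239.6,154.6])
R1=tool(.157,np.radians(12)); g=np.array([459.5,237,55])+11*R1[:,2]; print("grasp",g, "meas rot err",Ro.from_matrix(s0['tool_rot']@Rc.T).as_rotvec().round(3))
go(pc,Rc,g+[0,0,40],R1)
E
```

```text
[464.  238.2 153.7]
grasp [461.75889996 237.35759021  44.24037639] meas rot err [ 0.001  0.003 -0.002]
shift m [-0.0026 -0.0022 -0.0704] rotvec [-0.0227  0.1378 -0.013 ] deg 8.0
```

```bash
python3 -m handwheel '[[0.06,-0.001,-0.001,-0.03,-0.011,0.07,-0.006],[0.06,-0.0026,-0.0022,-0.0704,-0.0227,0.1378,-0.013],[0.06,-0.0026,-0.0022,-0.0704,-0.0227,0.1378,-0.013],[0.06,-0.0026,-0.0022,-0.0704,-0.0227,0.1378,-0.013]]' 60; python3 - <<'E'
from h import *
s=arm.state();print(s['q'].round(3))
go(s['position'],s['tool_rot'],np.array([461.8,237.4,44.2]),tool(.157,np.radians(12)))
E
```

```text
t: 1.9
position: [461.9, 238.8, 85.4]
tool_rot: [[-0.965, -0.158, 0.207], [-0.154, 0.987, 0.036], [-0.21, 0.003, -0.978]]
force: [0.1, 0.6, 0.1]
finger_gap: 0.645
grasp_force: 0.0
[-0.559  0.558 -0.012  2.121  0.321  0.28   0.861]
shift m [-0.0001 -0.0014 -0.0412] rotvec [-0.0037  0.0016 -0.002 ] deg 0.3
```

```bash
python3 -m handwheel '[[0.06,0,-0.001,-0.02,0,0,0],[0.06,0,-0.001,-0.041,0,0,0],[0.06,0,-0.001,-0.041,0,0,0],[0.06,0,-0.001,-0.041,0,0,0]]' 60; python3 - <<'E'
from h import *
s=arm.state();print(s['q'].round(3))
go(s['position'],s['tool_rot'],np.array([461.8,237.4,44.2]),tool(.157,np.radians(12)))
E
```

```text
t: 2.4
position: [462.2, 237.4, 44.8]
tool_rot: [[-0.966, -0.158, 0.207], [-0.153, 0.987, 0.036], [-0.21, 0.003, -0.978]]
force: [1.2, -0.1, 0.3]
finger_gap: 0.649
grasp_force: 0.0
[-0.592  0.639  0.041  2.15   0.342  0.166  0.835]
shift m [-0.0004  0.     -0.0006] rotvec [-0.0037  0.002  -0.0013] deg 0.2
```

Position is within 1 mm of the target. Next I close at 60 N.

```bash
python3 -m handwheel '[[0.04,0,0,0,0,0,0],[0.025,0,0,0,0,0,0],[0.018,0,0,0,0,0,0],[0.008,0,0,0,0,0,0],[0.004,0,0,0,0,0,0],[0.004,0,0,0,0,0,0],[0.004,0,0,0,0,0,0]]' 60
```

```text
t: 3.28
position: [461.8, 236.5, 43.2]
tool_rot: [[-0.966, -0.157, 0.205], [-0.153, 0.988, 0.035], [-0.208, 0.002, -0.978]]
force: [-0.3, -0.1, 0.0]
finger_gap: 0.165
grasp_force: 59.9
```

```bash
python3 -m handwheel '[[0.004,0,0,0.003,0,0,0],[0.004,0,0,0.008,0,0,0],[0.004,0,0,0.016,0,0,0],[0.004,0,0,0.026,0,0,0],[0.004,0,0,0.038,0,0,0],[0.004,0,0,0.052,0,0,0],[0.004,0,0,0.064,0,0,0],[0.004,0,0,0.072,0,0,0],[0.004,0,0,0.075,0,0,0],[0.004,0,0,0.075,0,0,0]]' 60; python3 - <<'E'
from h import *
for n in ("wrist","side"):
    p,d=eyes.snapshot(n);cv2.imwrite(f"pics/l_{n}.png",p[...,::-1])
a=cv2.imread("pics/l_wrist.png");b=cv2.imread("pics/l_side.png")[150:280,280:460]
cv2.imwrite("pics/lift.png",np.hstack([cv2.resize(a,(448,280)),cv2.resize(b,(352,280))]))
E
```

```text
t: 4.53
position: [461.7, 236.4, 118.3]
tool_rot: [[-0.966, -0.157, 0.205], [-0.153, 0.988, 0.035], [-0.208, 0.002, -0.978]]
force: [0.4, -0.6, -2.3]
finger_gap: 0.166
grasp_force: 59.9
```

View pics/lift.png

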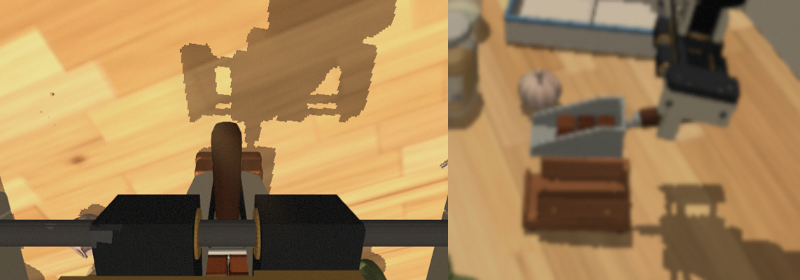

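The scoop is out of the cradle, level in the side view (pan at about (578,125) of the composite), with the fudge in it. Now plan the carry: scoop across the ridge (yaw about -90° in the dish frame), so each row of three drops on its own side.

```bash
cat >> h.py <<'E'
NOSE=np.array([147.8,.4,-23.2])   # nose - TCP in scoop frame
RT0=np.array([[-.966,-.157,.205],[-.153,.988,.035],[-.208,.002,-.978]])
REL=Ro.from_euler('z',.157).inv()*Ro.from_matrix(RT0)
def tcp(nose,yaw,pitch):
    Rs=Ro.from_euler('z',yaw)*Ro.from_euler('y',pitch)
    return np.array(nose)-Rs.apply(NOSE),(Rs*REL).as_matrix()
def scoop():
    s=arm.state();Rs=Ro.from_matrix(s['tool_rot'])*REL.inv();n=s['position']+Rs.apply(NOSE);x=Rs.apply([1,0,0])
    print("nose",n.round(1),"pitch",np.degrees(np.arcsin(-x[2])).round(1),"yaw",np.arctan2(x[1],x[0]).round(3),"roll",np.degrees(np.arcsin(Rs.apply([0,1,0])[2])).round(1),"t",s['t'],"q",s['q'].round(2),"F",s['force'].round(1),"grip",round(s['grasp_force'],1))
def plan(p0,R0,seq):
    for nose,yaw,pit in seq:
        p,R=tcp(nose,yaw,pit);w=Ro.from_matrix(R@R0.T).as_rotvec()
        print(np.round((p-p0)/1000,4).tolist(),np.round(w,4).tolist())
E
python3 - <<'E'
from h import *
scoop(); p,d=load("top0"); X=cloud("top",d)
# ridge line inside dish: points 12..24mm high, interior
D=X[160:262,385:448].reshape(-1,3); c=np.array([596.5,-97]);a=.026
l=(D[:,:2]-c)@np.array([[np.cos(a),-np.sin(a)],[np.sin(a),np.cos(a)]])
m=(abs(l[:,0])<30)&(abs(l[:,1])<45)&(D[:,2]>13)&(D[:,2]<30);print("ridge local x",np.percentile(l[m,0],[5,50,95]),m.sum(),"slope",np.polyfit(l[m,1],l[m,0],1))
s=arm.state();p1,R1=tcp([597,-80,140],-1.545,0);go(s['position'],s['tool_rot'],p1,R1)
E
```

```text
nose [607.4 259.7  94.5] pitch 0.1 yaw 0.157 roll -0.0 t 4.625 q [-0.52  0.5  -0.06  2.09  0.3   0.37  0.89] F [ 0.7  0.3 -2.3] grip 59.9
ridge local x [-2.37585816 -0.25694457  1.94482862] 68 slope [ 0.00227547 -0.36371416]
shift m [ 0.1313 -0.1685  0.0454] rotvec [-4.0000e-04 -1.3000e-03 -1.7019e+00] deg 97.5
```

```bash
python3 -m handwheel '[[0.004,0,0,0.01,0,0,-0.02],[0.004,0.005,-0.005,0.025,0,0,-0.08],[0.004,0.012,-0.015,0.04,0,0,-0.17],[0.004,0.02,-0.026,0.05,0,0,-0.28],[0.004,0.03,-0.038,0.055,0,0,-0.4],[0.004,0.04,-0.05,0.055,0,0,-0.52],[0.004,0.05,-0.063,0.055,0,0,-0.64],[0.004,0.059,-0.075,0.055,0,0,-0.75],[0.004,0.064,-0.082,0.055,0,0,-0.82],[0.004,0.066,-0.084,0.055,0,0,-0.85]]' 60; python3 -c "
from h import *
scoop()
s=arm.state();p1,R1=tcp([597,-80,140],-1.545,0);go(s['position'],s['tool_rot'],p1,R1)"
```

```text
t: 5.88
position: [528.0, 152.4, 173.5]
tool_rot: [[-0.751, 0.64, 0.161], [0.626, 0.768, -0.131], [-0.208, 0.003, -0.978]]
force: [-0.2, 0.0, -1.9]
finger_gap: 0.166
grasp_force: 59.9
nose [641.8  58.1 150.3] pitch 0.0 yaw -0.695 roll 0.0 t 5.875 q [-0.57  0.49  0.21  1.89  0.13  0.68  0.39] F [-0.2  0.  -1.9] grip 59.9
shift m [ 0.0648 -0.0846 -0.0103] rotvec [-3.000e-04  4.000e-04 -8.501e-01] deg 48.7
```

```bash
python3 -m handwheel '[[0.004,0.001,-0.001,0,0,0,-0.02],[0.004,0.005,-0.006,0,0,0,-0.07],[0.004,0.011,-0.014,0,0,0,-0.15],[0.004,0.019,-0.025,0,0,0,-0.26],[0.004,0.028,-0.037,0,0,0,-0.38],[0.004,0.038,-0.049,0,0,0,-0.5],[0.004,0.048,-0.062,-0.003,0,0,-0.62],[0.004,0.057,-0.074,-0.006,0,0,-0.74],[0.004,0.062,-0.082,-0.01,0,0,-0.82],[0.004,0.0648,-0.0846,-0.0103,0,0,-0.85]]' 60; python3 - <<'E'
from h import *
scoop()
s=arm.state();np.set_printoptions(suppress=True)
y=-1.545
plan(s['position'],s['tool_rot'],[([597,-80,130],y,np.radians(5)),([597,-80,110],y,np.radians(12)),([597,-80,90],y,np.radians(20))])
E
```

```text
t: 7.12
position: [592.8, 67.3, 162.6]
tool_rot: [[-0.025, 1.0, 0.007], [0.978, 0.026, -0.208], [-0.208, 0.002, -0.978]]
force: [-0.0, -0.0, -2.0]
finger_gap: 0.169
grasp_force: 59.9
nose [596.9 -80.4 139.4] pitch -0.0 yaw -1.545 roll -0.0 t 7.125 q [-0.52  0.65  0.44  1.66 -0.07  0.91 -0.09] F [-0. -0. -2.] grip 59.9
[0.0, -0.0022, 0.0034] [0.0875, 0.0019, 0.0004]
[0.0002, -0.0076, 0.0008] [0.2096, 0.005, 0.0004]
[0.0004, -0.0164, -0.0002] [0.3492, 0.0086, 0.0004]
```

```bash
python3 -m handwheel '[[0.004,0,-0.001,0.002,0.03,0.001,0],[0.004,0,-0.002,0.003,0.087,0.002,0],[0.004,0,-0.004,0.002,0.14,0.003,0],[0.004,0,-0.0076,0.001,0.21,0.005,0],[0.004,0.0003,-0.012,0,0.28,0.007,0],[0.004,0.0004,-0.015,0,0.325,0.008,0],[0.004,0.0004,-0.0164,0,0.349,0.0086,0],[0.004,0.0004,-0.0164,0,0.349,0.0086,0]]' 60; python3 - <<'E'
from h import *
scoop()
P=[]
for n in ("top","side","wrist"):
    p,d=eyes.snapshot(n);np.savez(f"pics/{n}2.npz",p=p,d=d);P.append(p[...,::-1])
cv2.imwrite("pics/pre.png",np.hstack([cv2.resize(P[0][150:290,330:470],(400,400)),cv2.resize(P[1][80:220,270:410],(400,400))]))
s=arm.state();np.set_printoptions(suppress=True)
y=-1.545
plan(s['position'],s['tool_rot'],[([597,-78,z],y,np.radians(a)) for z,a in ((80,24),(75,28),(70,32),(68,36),(66,40),(65,45),(65,50),(65,55))])
E
```

```text
t: 8.12
position: [592.9, 50.8, 163.3]
tool_rot: [[-0.027, 1.0, 0.0], [0.99, 0.026, 0.139], [0.139, 0.004, -0.99]]
force: [0.9, -0.0, -1.6]
finger_gap: 0.164
grasp_force: 59.9
nose [596.9 -80.1  90.9] pitch 20.0 yaw -1.544 roll 0.1 t 8.125 q [-0.18  0.6   0.22  1.68 -0.34  0.9   0.24] F [ 0.9 -0.  -1.6] grip 59.9
[0.0005, -0.005, -0.0017] [0.0692, 0.003, -0.0034]
[0.0006, -0.011, 0.0018] [0.139, 0.0049, -0.0034]
[0.0008, -0.0176, 0.005] [0.2087, 0.0068, -0.0034]
[0.001, -0.0247, 0.0106] [0.2785, 0.0087, -0.0033]
[0.0012, -0.0323, 0.0158] [0.3483, 0.0106, -0.0033]
[0.0014, -0.0425, 0.0229] [0.4355, 0.013, -0.0032]
[0.0017, -0.0534, 0.0301] [0.5228, 0.0154, -0.0031]
[0.002, -0.0648, 0.0364] [0.61, 0.0178, -0.003]
```

View pics/pre.png

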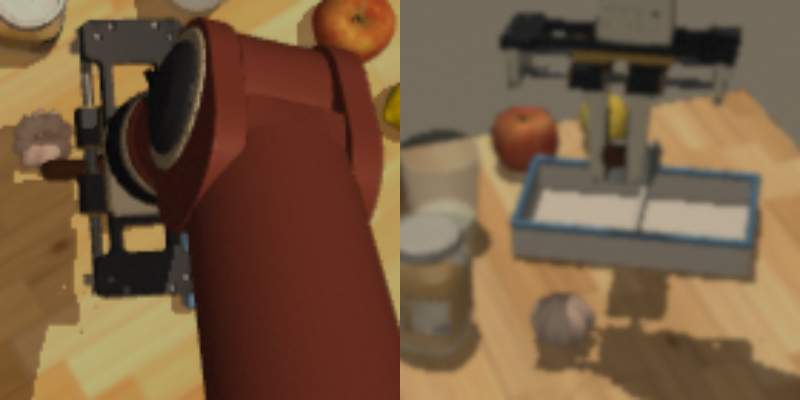

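The side crop shows the empty dish, with the ridge at about (645,200) and the scoop hidden behind the fingers at (620,150). The top view is covered by the arm. I'll tilt on gradually and watch the side view.

```bash
cat >> h.py <<'E'
def look(tag):
    p,d=eyes.snapshot("side");q,_=load("side2");X=cloud("side",d)
    c=np.array([596.5,-97]);a=.026;A=np.array([[np.cos(a),-np.sin(a)],[np.sin(a),np.cos(a)]])
    l=(X[...,:2]-c)@A; h=cv2.cvtColor(p,cv2.COLOR_RGB2HSV); z=X[...,2]
    m=(abs(l[...,0])<108)&(abs(l[...,1])<57)&(z>8)&(z<50)&(h[...,0]<16)&(h[...,1]>110)
    n,_,st,ce=cv2.connectedComponentsWithStats(m.astype(np.uint8))
    for i in range(1,n):
        if st[i,4]>8: v=_==i; print("blob",st[i,4],"local",np.median(l[v],0).round(0),"z",np.median(z[v]).round(0))
    cv2.imwrite(f"pics/{tag}.png",cv2.resize(p[100:200,280:420,::-1],(700,500)))
E
python3 -m handwheel '[[0.004,0.0005,-0.005,-0.0017,0.069,0.003,-0.003],[0.004,0.0006,-0.011,0.0018,0.139,0.005,-0.003],[0.004,0.0008,-0.0176,0.005,0.209,0.007,-0.003],[0.004,0.0008,-0.0176,0.005,0.209,0.007,-0.003],[0.004,0.0008,-0.0176,0.005,0.209,0.007,-0.003]]' 60; python3 -c "
from h import *
scoop();look('a1')"
```

```text
t: 8.9
position: [593.7, 35.4, 167.9]
tool_rot: [[-0.025, 1.0, -0.007], [0.939, 0.026, 0.342], [0.342, 0.001, -0.94]]
force: [-0.3, -0.4, -1.6]
finger_gap: 0.168
grasp_force: 59.9
nose [597.  -77.6  69.9] pitch 32.0 yaw -1.545 roll -0.0 t 8.9 q [ 0.02  0.62  0.1   1.67 -0.5   0.96  0.44] F [-0.3 -0.4 -1.6] grip 59.9
```

```bash
python3 -c "
from h import *
s=arm.state();np.set_printoptions(suppress=True)
plan(s['position'],s['tool_rot'],[([597,-78,z],-1.545,np.radians(a)) for z,a in ((68,36),(66,40),(65,45),(65,50),(65,55),(65,58))])"
python3 -m handwheel '[[0.004,0,-0.007,0.005,0.07,0.002,0],[0.004,0,-0.007,0.005,0.07,0.002,0],[0.004,0,-0.007,0.005,0.07,0.002,0]]' 60; python3 -c "
from h import *
scoop();look('a2')"
```

```text
[0.0002, -0.008, 0.0056] [0.0696, 0.0013, -0.0016]
[0.0004, -0.0156, 0.0107] [0.1394, 0.0031, -0.0016]
[0.0007, -0.0258, 0.0179] [0.2266, 0.0055, -0.0016]
[0.001, -0.0367, 0.0251] [0.3138, 0.0078, -0.0016]
[0.0013, -0.0481, 0.0313] [0.4011, 0.0101, -0.0016]
[0.0014, -0.0553, 0.0346] [0.4534, 0.0115, -0.0016]
t: 9.32
position: [593.7, 28.3, 173.1]
tool_rot: [[-0.024, 1.0, -0.009], [0.913, 0.026, 0.407], [0.407, 0.001, -0.914]]
force: [0.8, -0.7, -1.5]
finger_gap: 0.169
grasp_force: 59.9
nose [596.8 -77.6  67.4] pitch 36.0 yaw -1.545 roll -0.0 t 9.325 q [ 0.09  0.63  0.06  1.66 -0.54  1.    0.5 ] F [ 0.8 -0.7 -1.5] grip 59.9
blob 112 local [24. -1.] z 22.0
blob 111 local [-42.  -0.] z 24.0
```

View pics/a2.png

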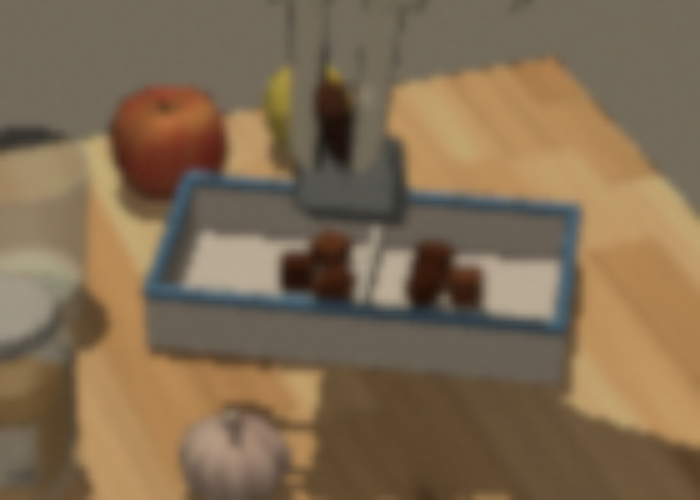

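The view shows three pieces on each side of the ridge: left at (297,270), (330,245), (330,280), right at (433,255), (425,290), (466,288). I'll tilt further with a small shake to make sure the pan is empty.

```bash
python3 -m handwheel '[[0.004,0,-0.008,0.007,0.07,0.002,0],[0.004,0,-0.018,0.015,0.157,0.004,0],[0.004,0,-0.029,0.022,0.244,0.006,0],[0.004,0,-0.033,0.026,0.28,0.006,0],[0.004,0,-0.029,0.03,0.244,0.006,0],[0.004,0,-0.033,0.026,0.28,0.006,0],[0.004,0,-0.033,0.026,0.28,0.006,0],[0.004,0,-0.033,0.026,0.28,0.006,0],[0.004,0,-0.033,0.026,0.28,0.006,0],[0.004,0,-0.033,0.026,0.28,0.006,0]]' 60; python3 -c "
from h import *
scoop();look('a3')"
```

```text
t: 10.62
position: [593.8, -6.0, 199.0]
tool_rot: [[-0.019, 1.0, -0.014], [0.765, 0.023, 0.643], [0.643, 0.002, -0.766]]
force: [1.1, 0.5, -1.6]
finger_gap: 0.167
grasp_force: 59.9
nose [596.  -78.6  68.2] pitch 52.1 yaw -1.546 roll 0.0 t 10.625 q [ 0.32  0.69 -0.04  1.59 -0.69  1.2   0.68] F [ 1.1  0.5 -1.6] grip 59.9
blob 116 local [26. -2.] z 22.0
blob 110 local [-54.  -1.] z 23.0
```

View pics/a3.png

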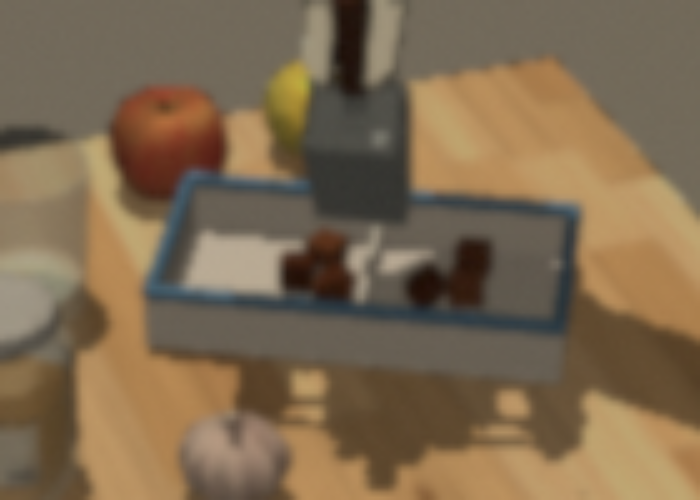

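All six pieces lie in the dish, three on each side of the ridge. The scoop is held 52° nose-down, with its nose 68 mm above the worktop and clear of the dish.

```bash
python3 -c "
from cell import order
print(order.sign_off())"
```

```text
the job is handed in; nothing more can be done
None
```

I handed the job in with all six pieces of fudge in the dish, three in each compartment, and the empty scoop still gripped nose-down (52°) over it, 68 mm above the worktop; sign-off did not report a verdict.

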